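# Size a voice-coil mandrel in the ring gauge and put it away

## Task

The size marks of the three voice-coil mandrels in the waiting tray have worn off: take the one in the trough nearest the robot and slide its nose into the ring gauge from the wide end, on through the rings until one truly stops it, feeling your way gently. Then draw it out again and lay it by its nose in the sorted rack's trough for its size: the largest trough if the second ring stopped it, the middle one if the third did, the smallest if the fourth did. Leave the other two mandrels and the things on the bench alone.

Things in the scene. Friction and masses are not known exactly. Their poses are not given: they have to be found in the camera images.
- tray: fixed waiting tray: board 236 x 120 x 12 mm with three equal pairs of V-rests, for mandrels along y at x = -70 (nearest the robot), 0 and +70 mm. Each pair carries one by its neck and spigot, level, axis 55 mm above the bench whatever its size, mid-nose at y = 0 +- 2 mm, handle free past the -y side. Origin: centre of the underside; z up
- mandrel_a: voice-coil mandrel, on one axis: square handle 18 x 18 x 60 mm, round neck (18 mm), black round nose 80 mm long, round spigot (18 x 16 mm); 0.07 to 0.23 kg. Nose diameter 25.5, 32 or 38.5 mm, one of each, which is which not given: the gauge tells. Origin mid-nose on the axis; y along it: handle y = -114 to -54, nose -40 to +40 (front edge bevelled 1 mm), spigot to +56 mm; handle flats square to x and z
- mandrel_b: voice-coil mandrel, on one axis: square handle 18 x 18 x 60 mm, round neck (18 mm), black round nose 80 mm long, round spigot (18 x 16 mm); 0.07 to 0.23 kg. Nose diameter 25.5, 32 or 38.5 mm, one of each, which is which not given: the gauge tells. Origin mid-nose on the axis; y along it: handle y = -114 to -54, nose -40 to +40 (front edge bevelled 1 mm), spigot to +56 mm; handle flats square to x and z
- mandrel_c: voice-coil mandrel, on one axis: square handle 18 x 18 x 60 mm, round neck (18 mm), black round nose 80 mm long, round spigot (18 x 16 mm); 0.07 to 0.23 kg. Nose diameter 25.5, 32 or 38.5 mm, one of each, which is which not given: the gauge tells. Origin mid-nose on the axis; y along it: handle y = -114 to -54, nose -40 to +40 (front edge bevelled 1 mm), spigot to +56 mm; handle flats square to x and z
- gauge: fixed ring gauge: four steel rings on one level axis along y, 25 mm apart (ring1 at y = -37.5 mm, widest, to ring4, narrowest) on a 160 mm length of 40 x 40 mm profile. Origin: centre of the underside. A nose has 1.5 mm to spare all round in the last ring it passes; the next is 3.5 mm too small and stops it by its front edge. A snag on a ring's edge feels the same until shifted 1 or 2 mm sideways
- ring1: fixed steel ring 1 of the gauge: bore 41.5 mm, outside diameter 60 mm, 8 mm thick, on edge, its axis level 120 mm above the bench. Origin at the bore's centre, mid-thickness; y along the bore the way the mandrel is passed (entry face at y = -4 mm), z up. All three noses pass it
- ring2: fixed steel ring 2 of the gauge: bore 35 mm, outside diameter 60 mm, 8 mm thick, on edge, its axis level 120 mm above the bench. Origin at the bore's centre, mid-thickness; y along the bore the way the mandrel is passed (entry face at y = -4 mm), z up. It stops the 38.5 mm mandrel
- ring3: fixed steel ring 3 of the gauge: bore 28.5 mm, outside diameter 60 mm, 8 mm thick, on edge, its axis level 120 mm above the bench. Origin at the bore's centre, mid-thickness; y along the bore the way the mandrel is passed (entry face at y = -4 mm), z up. It stops the 32 mm mandrel
- ring4: fixed steel ring 4 of the gauge: bore 22 mm, outside diameter 60 mm, 8 mm thick, on edge, its axis level 120 mm above the bench. Origin at the bore's centre, mid-thickness; y along the bore the way the mandrel is passed (entry face at y = -4 mm), z up. It stops the 25.5 mm mandrel
- rack: fixed sorted rack, empty: board 236 x 100 x 12 mm with three V-troughs of different size along y. Origin: centre of the underside
- trough_large: largest V-trough of the sorted rack (fixed), nearest the robot, at the rack's x = -70 mm: aluminium angle as a right-angled V, legs 34 mm, 70 mm long, for the 38.5 mm nose. Origin at the V's inner corner, midway along, 30 mm above the bench; y along the trough, z up. Its mandrel rests with its axis 27.2 mm above the origin, handle sticking out past one end
- trough_mid: middle V-trough of the sorted rack (fixed), at the rack's x = 0: aluminium angle as a right-angled V, legs 26 mm, 70 mm long, for the 32 mm nose. Origin at the V's inner corner, midway along, 30 mm above the bench; y along the trough, z up. Its mandrel rests with its axis 22.6 mm above the origin, handle sticking out past one end
- trough_small: smallest V-trough of the sorted rack (fixed), farthest from the robot, at the rack's x = +70 mm: aluminium angle as a right-angled V, legs 19 mm, 70 mm long, for the 25.5 mm nose. Origin at the V's inner corner, midway along, 30 mm above the bench; y along the trough, z up. Its mandrel rests with its axis 18 mm above the origin, handle sticking out past one end
- woofer: bystander: black loudspeaker driver, 120 mm across and 50 mm high, standing on its magnet; origin under its centre
- glue_jar: bystander: small white jar, 44 mm across, 55 mm high; origin under its centre
- screwdriver: bystander: screwdriver lying on the bench; origin under its middle
There are look-alikes about, which are no part of the job. What is shaped like the mandrel_c but green is not meant.

How it is judged (in metres and radians):
On the way, in this order (a step that is already met when the one before it is completed fails the run):
1. the front of the mandrel's nose is through the first, widest ring (((y of mandrel_a in the frame of ring1 above -0.034 m and x of mandrel_a in the frame of ring1 between -0.008 and 0.008 m and z of mandrel_a in the frame of ring1 between -0.008 and 0.008 m and angle between the y axis of mandrel_a and the y axis of ring1, either way round below 0.12 rad) or (y of mandrel_b in the frame of ring1 above -0.034 m and x of mandrel_b in the frame of ring1 between -0.008 and 0.008 m and z of mandrel_b in the frame of ring1 between -0.008 and 0.008 m and angle between the y axis of mandrel_b and the y axis of ring1, either way round below 0.12 rad) or (y of mandrel_c in the frame of ring1 above -0.034 m and x of mandrel_c in the frame of ring1 between -0.008 and 0.008 m and z of mandrel_c in the frame of ring1 between -0.008 and 0.008 m and angle between the y axis of mandrel_c and the y axis of ring1, either way round below 0.12 rad))), for 0.1 s.
2. the nose is pressed (over 1 N) square against the first ring too small for it (((y of mandrel_a in the frame of ring3 between -0.048 and -0.04 m and x of mandrel_a in the frame of ring3 between -0.006 and 0.006 m and z of mandrel_a in the frame of ring3 between -0.006 and 0.006 m and angle between the y axis of mandrel_a and the y axis of ring3, either way round below 0.1 rad and contact force between mandrel_a and ring3 above 1 N) or (y of mandrel_b in the frame of ring2 between -0.048 and -0.04 m and x of mandrel_b in the frame of ring2 between -0.006 and 0.006 m and z of mandrel_b in the frame of ring2 between -0.006 and 0.006 m and angle between the y axis of mandrel_b and the y axis of ring2, either way round below 0.1 rad and contact force between mandrel_b and ring2 above 1 N) or (y of mandrel_c in the frame of ring4 between -0.048 and -0.04 m and x of mandrel_c in the frame of ring4 between -0.006 and 0.006 m and z of mandrel_c in the frame of ring4 between -0.006 and 0.006 m and angle between the y axis of mandrel_c and the y axis of ring4, either way round below 0.1 rad and contact force between mandrel_c and ring4 above 1 N))), for 0.02 s.
At the end, for the whole second after the job is handed in: The mandrel from the tray's nearest trough rests by its nose in the rack trough of its size, seated in the V (5 mm sideways, 3.5 mm in height, 0.08 rad, either way round), mid-nose within 20 mm of the trough's middle, at rest; the other two still in the tray, moved under 12 mm (((x of mandrel_a in the frame of trough_mid between -0.005 and 0.005 m and y of mandrel_a in the frame of trough_mid between -0.02 and 0.02 m and z of mandrel_a in the frame of trough_mid between 0.01913 and 0.02613 m and angle between the y axis of mandrel_a and the y axis of trough_mid, either way round below 0.08 rad and linear speed of mandrel_a below 0.01 m/s and angular speed of mandrel_a below 0.1 rad/s and x of each of mandrel_b, mandrel_c in the frame of tray above -0.035 m and distance of each of mandrel_b, mandrel_c from where it was at the start of the episode below 0.012 m) or (x of mandrel_b in the frame of trough_large between -0.005 and 0.005 m and y of mandrel_b in the frame of trough_large between -0.02 and 0.02 m and z of mandrel_b in the frame of trough_large between 0.02372 and 0.03072 m and angle between the y axis of mandrel_b and the y axis of trough_large, either way round below 0.08 rad and linear speed of mandrel_b below 0.01 m/s and angular speed of mandrel_b below 0.1 rad/s and x of each of mandrel_a, mandrel_c in the frame of tray above -0.035 m and distance of each of mandrel_a, mandrel_c from where it was at the start of the episode below 0.012 m) or (x of mandrel_c in the frame of trough_small between -0.005 and 0.005 m and y of mandrel_c in the frame of trough_small between -0.02 and 0.02 m and z of mandrel_c in the frame of trough_small between 0.01453 and 0.02153 m and angle between the y axis of mandrel_c and the y axis of trough_small, either way round below 0.08 rad and linear speed of mandrel_c below 0.01 m/s and angular speed of mandrel_c below 0.1 rad/s and x of each of mandrel_a, mandrel_b in the frame of tray above -0.035 m and distance of each of mandrel_a, mandrel_b from where it was at the start of the episode below 0.012 m))); the robot touches nothing.
It fails at once if a mandrel is forced against the gauge with more than 40 N (contact force between any of mandrel_a, mandrel_b, mandrel_c and gauge above 40 N).
It fails at once if the woofer, glue jar or screwdriver is pushed by more than 20 mm (distance of any of woofer, glue_jar, screwdriver from where it was at the start of the episode above 0.02 m).
It also fails if it takes over 59 s, if anything falls off the work surface, if the arm or the gripper's body presses on something with over 40 N, if the wrist force passes 120 N, or if a joint passes its speed limit or range.

## Robot

A 6-joint arm with a two-finger parallel gripper is mounted at the origin on the work surface. World frame = base frame: x ahead of the robot, y to its left, z up, the work surface at z = 0. Lengths are in m, angles in degrees, forces in N, time in s.
With the tool pointing down it reaches from about 0.35 to 0.875 m from the base axis. Payload 4.2 kg.
Tool frame: the origin (TCP) lies at the centre of the arm's flange, where the gripper is bolted on; the fingertips stand 182 mm ahead of it and the grasp point (between the pads) lies 164 mm ahead of it (r.nose_length is the distance from the TCP to the fingertips, in m); z points along the fingers, y is the line along which they close (so a half turn about z gives the same grasp; the last joint's range is limited). The gripper opens to 87 mm and grips with 3 to 60 N. Pads are 19 mm wide; open, the fingers measure 117 mm over their backs; the gripper's body (75 mm by 190 mm) begins 51 mm behind the grasp point.
Start: joints at [-52.964, 22.042, 0.453, 0, -68.411, -14.817], TCP at [0.236, -0.579, 0.405] pointing down, gripper open.
Joint ranges: [-179.83, 179.83], [-69.29, 118.12], [-61.27, 80.66], [-181.25, 117.63], [-171.15, -9.14], [-177.46, 177.46]. Speed limits (degrees/s): [159.86, 159.86, 180, 180, 180, 180].

## Interface

Orientations are given as a 3x3 rotation matrix whose columns are the frame's x, y, z axes.
In Python, from station import r, vision gives the robot as it stands. The module is installed in compiled form; this text tells all that it offers.
- The arm moves only by the shell command python3 -m creep 'ROWS'. ROWS is JSON, a list of rows, each a list of 7 numbers: the opening, from -1 (shut) to 1 (fully open), then the shift along the tool's x, y, z in mm, then the turn, a rotation vector about the tool's x, y, z in degrees. A call has 1 to 8 rows; each row is the pose to reach, as a shift and turn from the pose commanded when the call began, along the tool's axes at that moment; what a row does not reach only later rows make up. A row lasts 1/12 s, in which the tool goes at most 41.7 mm and 7.16 degrees, less where a joint would pass 70% of its speed; a pose out of reach is approached as far as the arm can. A call with a gripper value outside its range is refused whole. The fingers move at their own pace and stop on an object; the grip force is fixed at half the most. Time passes only in rows, so rows that repeat a pose let the fingers close. It gives the time, the measured TCP pose, the force, the opening and the grip force at its end, in the units of the state.
- r.sense(): the state, without advancing time (a new reading comes with each control period).
- vision.capture(name): name is "scene" or "top" or "wrist"; returns (picture, depth): 400x640x3 uint8, red, green, blue; 400x640 float32, m along the optical axis (not along the pixel's ray), 0 where there is no reading.
- vision.camera_model(name): a dict with "vertical_fov" (degrees; the focal length in pixels is half the picture's height over the tangent of half this angle, whatever the lens; pixels are square), "cx", "cy" (the principal point, pixels), "extrinsics" (4x4, takes a point from camera to world coordinates); the wrist camera has in their place "mount" (4x4, takes a point from camera to tool coordinates, whose origin is the TCP and whose axes are the flange's). Camera axes: x right, y down, z forward; pixel columns grow to the right and rows downward; lengths in m; the calibration is good to about 2 mm. A picture is of the moment at which its call begins: read the wrist's pose just before it. camera_model takes no time and is no camera call.
- r.finish_job(): hands the job in; it is judged then, once.
Trained networks look in the newest picture that a camera, given by its name, has taken for a name from the list of things; names that differ only in an ending like _2 or _b are one class to them, and where a whole thing is asked for, a point or a joint stands for the part that bears it (a point fixed in the world has none). Each returns a list of dicts, best first, with "conf" (0 to 1); they miss things now and then, are a little off and sometimes report something else, mostly with a low value. They report only what shows in the picture. A call takes as long as a camera call. They do not tell look-alikes from the thing itself.
- vision.find_in(camera, thing): "uv" ([column, row] in pixels, amid what is visible of it).
- vision.cut_out(camera, thing): "region" (400x640 bool, what is visible of it) and "uv" ([column, row] in pixels, amid what is visible of it).
The state is a dict: "time_s": time; "joints": joint angles; "joint_velocities": joint speeds; "effort": joint torques, N m; "tcp_pos": TCP position; "ee_rot": TCP orientation; "wrist_force": force on the tool from outside, world axes, zero at the start; "moment": the same for the moment, N m; "gripper_width": opening from 0.0 (shut) to 1.0 (fully open); "gripper_force": force on a finger pad.
Only numpy, scipy, OpenCV 4.12 (cv2) and the standard library are available. Lean on these libraries where they do the work, as an engineer would, in place of code of your own. Each camera call takes 0.05 s, during which the arm holds its last target. There are 200 camera calls.

## Working session

There is one attempt and no reset: what is moved stays moved. The work goes in short steps, Python scripts to look and compute and a shell command to move; the robot and the scene stay as the last step left them, time stands still between calls to the robot, and variables do not carry over. Pictures are saved under pics/ and viewed, at most 10 in all, crops included, and the job is handed in when it is done.

```bash
mkdir -p pics
cat > h.py <<'E'
import numpy as np, cv2
from station import r, vision
def cam(name):
    m=vision.camera_model(name); s=r.sense()
    if name=='wrist':
        T=np.eye(4);T[:3,:3]=s['ee_rot'];T[:3,3]=s['tcp_pos'];E=T@np.array(m['mount'])
    else: E=np.array(m['extrinsics'])
    img,d=vision.capture(name)
    f=200/np.tan(np.radians(m['vertical_fov'])/2)
    return img,d,f,m['cx'],m['cy'],E
def cloud(c):
    img,d,f,cx,cy,E=c
    v,u=np.mgrid[:400,:640]
    P=np.stack([(u-cx)/f*d,(v-cy)/f*d,d],-1)@E[:3,:3].T+E[:3,3]
    P[d==0]=np.nan
    return P
E
python3 - <<'E'
from h import *
s=r.sense();print(s['tcp_pos'],np.round(s['ee_rot'],3),s['gripper_width'],s['time_s'])
ims=[]
for n in ['top','scene']:
    c=cam(n);cv2.imwrite(f'pics/{n}.png',c[0][:,:,::-1]);P=cloud(c);np.save(n+'.npy',P)
    print(n,np.round(c[5],3).tolist(),c[2])
    for t in ['tray','gauge','rack','mandrel_a','woofer','glue_jar','screwdriver','ring1','ring4','trough_large','trough_small']:
        for q in vision.find_in(n,t)[:4]:
            u,v=map(int,q['uv']);print(n,t,round(q['conf'],2),u,v,np.round(P[v,u],3))
E
```

```text
[ 0.23631688 -0.57837113  0.4036722 ] [[-0.926 -0.378 -0.001]
 [-0.378  0.926  0.002]
 [ 0.     0.002 -1.   ]] 0.9980066653508385 0.0
top [[0.025, -0.99, 0.142, 0.41], [-1.0, -0.023, 0.012, -0.089], [-0.009, -0.142, -0.99, 1.317], [0.0, 0.0, 0.0, 1.0]] 382.8484241815206
top rack 0.97 214 218 [0.515 0.295 0.035]
top rack 0.56 288 187 [0.615 0.042 0.103]
top mandrel_a 0.94 382 244 [ 0.442 -0.266  0.064]
top mandrel_a 0.88 314 246 [ 0.43  -0.044  0.022]
top mandrel_a 0.86 381 221 [ 0.516 -0.262  0.068]
top mandrel_a 0.74 437 209 [ 0.566 -0.461  0.011]
top woofer 0.59 357 150 [ 0.763 -0.184  0.03 ]
top glue_jar 0.58 303 161 [0.715 0.    0.049]
top screwdriver 0.83 242 127 [0.839 0.221 0.022]
top ring1 0.65 296 185 [0.622 0.016 0.105]
top ring1 0.48 288 187 [0.615 0.042 0.103]
top ring4 0.65 296 185 [0.622 0.016 0.105]
top ring4 0.48 288 187 [0.615 0.042 0.103]
top trough_large 0.69 213 233 [0.464 0.292 0.044]
top trough_small 0.62 301 157 [0.727 0.007 0.055]
top trough_small 0.55 213 196 [0.59  0.304 0.031]
scene [[-0.485, 0.672, -0.559, 1.277], [0.874, 0.364, -0.321, 0.303], [-0.012, -0
[... 455 characters left out ...]
ofer 0.61 259 242 [ 0.748 -0.183  0.035]
scene glue_jar 0.71 328 272 [0.751 0.021 0.053]
scene glue_jar 0.29 465 261 [0.534 0.299 0.013]
scene screwdriver 0.86 390 343 [0.83  0.22  0.022]
scene ring1 0.8 371 228 [0.635 0.074 0.126]
scene ring1 0.66 380 227 [0.629 0.094 0.136]
scene ring1 0.59 353 222 [0.62  0.02  0.099]
scene ring1 0.55 361 223 [0.636 0.048 0.132]
scene ring4 0.8 371 228 [0.635 0.074 0.126]
scene ring4 0.66 380 227 [0.629 0.094 0.136]
scene ring4 0.59 353 222 [0.62  0.02  0.099]
scene ring4 0.55 361 223 [0.636 0.048 0.132]
scene trough_large 0.6 476 228 [0.441 0.292 0.039]
scene trough_large 0.18 363 222 [0.631 0.051 0.131]
scene trough_small 0.71 460 274 [0.59  0.3   0.031]
```

View pics/top.png

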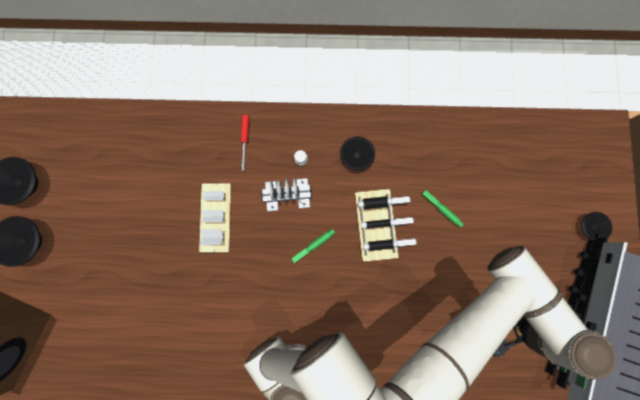

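View pics/scene.png

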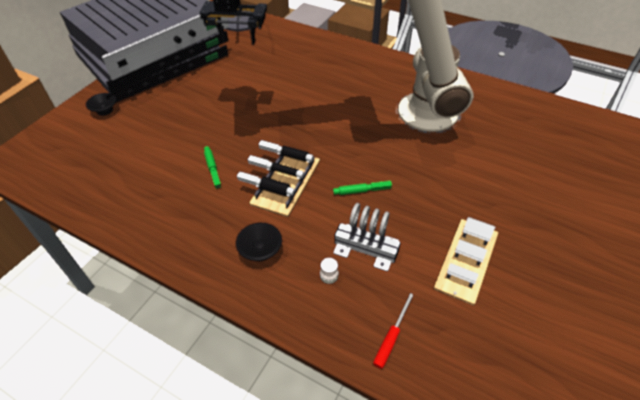

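The top view shows the tray near (377,225) with the handles to the right (-y), the gauge at (287,193) and the rack at (215,217). Two green look-alikes lie at (313,246) and (443,208). Next I'll work out the poses from the depth data.

Run:
```python
from h import *
for n in ['top','scene']:
    P=np.load(n+'.npy');img=cv2.imread(f'pics/{n}.png');hsv=cv2.cvtColor(img,cv2.COLOR_BGR2HSV)
    ok=~np.isnan(P[...,2])
    def rect(m,t):
        q=P[m][:,:2].astype(np.float32)*1000
        c,s,a=cv2.minAreaRect(q);print(n,t,len(q),np.round(c,1),np.round(s,1),round(a,2),'med z',np.round(np.median(P[m][:,2]),4))
    for t,x0,x1,y0,y1 in [('tray',.35,.68,-.36,-.15),('rack',.37,.68,.2,.4)]:
        b=ok&(P[...,0]>x0)&(P[...,0]<x1)&(P[...,1]>y0)&(P[...,1]<y1)
        h=hsv
        wood=b&(abs(P[...,2]-.012)<.008)&(h[...,2]>150)&(h[...,1]>40)&(h[...,1]<150)&(h[...,0]>10)&(h[...,0]<35)
        wood=cv2.morphologyEx(wood.astype(np.uint8),cv2.MORPH_OPEN,np.ones((2,2)))>0
        rect(wood,t)
    b=ok&(P[...,0]>.52)&(P[...,0]<.7)&(P[...,1]>-.08)&(P[...,1]<.16)&(P[...,2]>.1)
    q=P[b];print('gauge hi',len(q),q.mean(0),q.min(0),q.max(0)); rect(b,'g')
    b=ok&(P[...,0]>.38)&(P[...,0]<.66)&(P[...,1]>-.42)&(P[...,1]<-.345)&(P[...,2]>.045)&(P[...,2]<.1)
    q=P[b]
    for lo,hi in [(.38,.485),(.485,.56),(.56,.66)]:
        w=q[(q[:,0]>lo)&(q[:,0]<hi)];print('handle',len(w),np.round(np.median(w,0),4) if len(w) else '', np.round(w.min(0),3),np.round(w.max(0),3))
```

```text
top tray 1276 [ 505.1 -255.9] [238.1 118.1] 8.39 med z nan
top rack 1038 [518.4 300.7] [234.7 100.1] 2.28 med z nan
gauge hi 276 [0.60329659 0.05746318 0.13546813] [0.57242991 0.01229165 0.10001664] [0.63697384 0.09989389 0.15438143]
top g 276 [604.9  55.6] [56.9 83.1] 6.08 med z 0.1415
handle 49 [ 0.4506 -0.3601  0.0633] [ 0.444 -0.374  0.058] [ 0.46  -0.346  0.068]
handle 34 [ 0.5215 -0.3547  0.0627] [ 0.512 -0.365  0.053] [ 0.529 -0.347  0.069]
handle 18 [ 0.5879 -0.3506  0.0609] [ 0.582 -0.355  0.053] [ 0.598 -0.345  0.066]
scene tray 1113 [ 510.8 -247.2] [240.8 108.3] 7.42 med z nan
scene rack 1884 [519.8 303.9] [246.   99.3] 2.3 med z nan
gauge hi 534 [0.61482184 0.05737267 0.13036313] [0.5738138  0.01407005 0.10001492] [0.64280095 0.10063686 0.15359187]
scene g 534 [608.8  56.5] [61.  83.5] 6.62 med z 0.134
handle 70 [ 0.4595 -0.359   0.0617] [ 0.444 -0.374  0.047] [ 0.468 -0.345  0.067]
handle 51 [ 0.5303 -0.3543  0.0617] [ 0.513 -0.365  0.046] [ 0.535 -0.345  0.068]
handle 23 [ 0.5985 -0.35    0.0611] [ 0.584 -0.356  0.049] [ 0.604 -0.345  0.068]
```

```bash
cat >> h.py <<'E'
from scipy.spatial.transform import Rotation as Ro
def rel(p,yaw_y):
    "shift mm and turn deg in tool axes to reach TCP p, pointing down, tool y heading yaw_y deg"
    s=r.sense();R=np.array(s['ee_rot']);h=np.radians(yaw_y)
    z=np.array([0,0,-1.]);y=np.array([np.cos(h),np.sin(h),0]);T=np.stack([np.cross(y,z),y,z],1)
    print('shift',np.round(R.T@(np.array(p)-s['tcp_pos'])*1000,1),'turn',np.round(Ro.from_matrix(R.T@T).as_rotvec(degrees=True),2),'t',s['time_s'],'F',np.round(s['wrist_force'],1))
E
python3 - <<'E'
from h import *
print(np.round(vision.camera_model('wrist')['mount'],3))
rel([.448,-.339,.36],188)
E
```

```text
[[ 0.    -0.967 -0.253  0.068]
 [ 1.     0.     0.001 -0.   ]
 [-0.001 -0.253  0.967  0.02 ]
 [ 0.     0.     0.     1.   ]]
shift [-286.5  141.8   44.8] turn [ -0.    -0.   -75.78] t 1.2 F [ 0.4  0.1 -0.6]
```

```bash
python3 -m creep '[[0,-41,20,6,0,0,-7],[0,-82,40,12,0,0,-14],[0,-123,60,19,0,0,-21],[0,-160,80,25,0,0,-28],[0,-195,100,31,0,0,-35],[0,-230,120,37,0,0,-42],[0,-260,130,42,0,0,-49],[0,-286,142,45,0,0,-56]]'
python3 -m creep '[[0,0,0,0,0,0,-7],[0,0,0,0,0,0,-14],[0,0,0,0,0,0,-20],[0,0,0,0,0,0,-20]]'
python3 - <<'E'
from h import *
rel([.448,-.339,.36],188)
c=cam('wrist');cv2.imwrite('pics/w1.png',c[0][:,:,::-1]);np.save('w1.npy',cloud(c))
print(r.sense()['gripper_width'])
E
```

```text
time_s: 1.87
tcp_pos: [0.449, -0.3366, 0.3594]
ee_rot: [[-0.197, -0.98, 0.0], [-0.98, 0.197, 0.0], [-0.0, -0.0, -1.0]]
wrist_force: [1.4, -0.7, -0.3]
gripper_width: 0.529
gripper_force: 0.0
time_s: 2.2
tcp_pos: [0.4477, -0.3386, 0.3598]
ee_rot: [[0.146, -0.989, 0.0], [-0.989, -0.146, -0.0], [0.0, -0.0, -1.0]]
wrist_force: [-0.0, 0.1, 0.0]
gripper_width: 0.5
gripper_force: 0.0
shift [ 0.4 -0.2 -0.2] turn [-0.   -0.    0.37] t 2.2 F [-0.   0.1  0. ]
0.5013951900059307
```

View pics/w1.png

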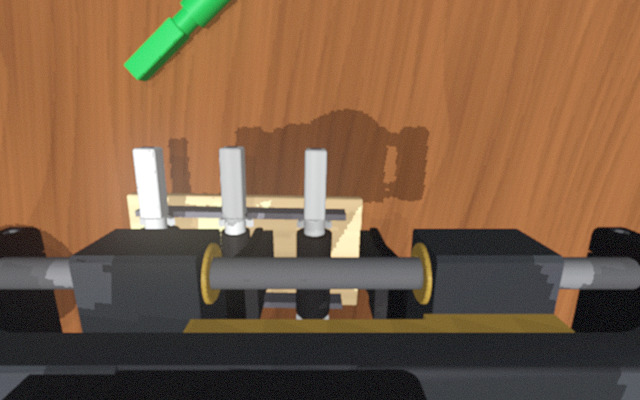

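The wrist view shows the nearest mandrel's handle at columns 305–326, rows 150–222, lying squarely between the fingers. The front rest shows near row 213.

```bash
cat >> h.py <<'E'
def handle(P,u0,u1,v0,v1,zmin,zmax):
    Q=P[v0:v1,u0:u1];q=Q[(Q[...,2]>zmin)&(Q[...,2]<zmax)]
    c,s,a=cv2.minAreaRect((q[:,:2]*1000).astype(np.float32));print('n',len(q),'c',np.round(c,1),'size',np.round(s,1),'ang',round(a,2),'z med',np.round(np.median(q[:,2]),4),'lo',np.round(q.min(0),4),'hi',np.round(q.max(0),4));return q
E
python3 - <<'E'
from h import *
P=np.load('w1.npy')
q=handle(P,295,340,140,222,.058,.072)
handle(P,210,255,140,222,.058,.072)
E
```

```text
n 1538 c [ 450.4 -343.3] size [17.6 62.5] ang 7.92 z med 0.0636 lo [ 0.4384 -0.3745  0.0582] hi [ 0.463  -0.3116  0.0661]
n 1642 c [ 519.8 -333.8] size [18.5 64.2] ang 6.99 z med 0.0634 lo [ 0.5078 -0.3658  0.058 ] hi [ 0.5316 -0.301   0.0659]
```

Run:
```python
from h import *
rel([.4493,-.3354,.219],187.9)
```

```text
shift [ -3.1  -2.2 140.8] turn [-0.   -0.    0.21] t 2.25 F [-0.4 -1.   0.1]
```

```bash
python3 -m creep '[[0,-3,-2,35,0,0,0.2],[0,-3,-2,70,0,0,0.2],[0,-3,-2,105,0,0,0.2],[0,-3,-2,130,0,0,0.2],[0,-3,-2,141,0,0,0.2],[0,-3,-2,141,0,0,0.2]]'
python3 -m creep '[[-1,0,0,0,0,0,0],[-1,0,0,0,0,0,0],[-1,0,0,0,0,0,0],[-1,0,0,0,0,0,0],[-1,0,0,0,0,0,0],[-1,0,0,0,0,0,0]]'
```

```text
time_s: 2.75
tcp_pos: [0.4481, -0.3356, 0.2162]
ee_rot: [[0.137, -0.991, -0.005], [-0.991, -0.137, 0.002], [-0.003, 0.005, -1.0]]
wrist_force: [0.5, 0.1, 0.9]
gripper_width: 0.504
gripper_force: 0.0
time_s: 3.25
tcp_pos: [0.4488, -0.3358, 0.2197]
ee_rot: [[0.139, -0.99, 0.001], [-0.99, -0.139, -0.0], [0.001, -0.0, -1.0]]
wrist_force: [-0.6, -0.6, 3.3]
gripper_width: 0.207
gripper_force: 30.0
```

```bash
python3 -m creep '[[-1,0,0,-10,0,0,0],[-1,0,0,-30,0,0,0],[-1,0,0,-60,0,0,0],[-1,0,0,-90,0,0,0],[-1,-15,-8,-120,0,0,0],[-1,-40,-20,-150,0,0,0],[-1,-65,-34,-175,0,0,0],[-1,-92,-48,-190,0,0,-1]]'
python3 -m creep '[[-1,-30,-15,-15,0,0,0],[-1,-62,-32,-30,0,0,0],[-1,-95,-50,-38,0,0,0],[-1,-128,-68,-40,0,0,0],[-1,-161,-86,-40,0,0,0],[-1,-194,-104,-40,0,0,0],[-1,-227,-122,-40,0,0,0],[-1,-260,-140,-40,0,0,0]]'
python3 -m creep '[[-1,-30,-15,0,0,0,0],[-1,-55,-27,0,0,0,0],[-1,-75,-37,0,0,0,0],[-1,-86,-41,0,0,0,0],[-1,-86,-41,0,0,0,0],[-1,-86,-41,0,0,0,0]]'
python3 - <<'E'
from h import *
c=cam('wrist');np.save('w2.npy',cloud(c));a=c[0]
s=cv2.resize(cv2.imread('pics/scene.png')[190:280,320:410],None,fx=4,fy=4,interpolation=cv2.INTER_CUBIC)
o=np.zeros((400+0,640,3),np.uint8);o[:]=a[:,:,::-1]
o=cv2.resize(o,(440,275));b=np.zeros((400,800,3),np.uint8);b[:275,:440]=o;b[:360,440:]=s
cv2.imwrite('pics/w2.png',b)
E
```

```text
time_s: 3.92
tcp_pos: [0.4838, -0.2372, 0.4129]
ee_rot: [[0.156, -0.988, 0.006], [-0.988, -0.156, -0.002], [0.003, -0.006, -1.0]]
wrist_force: [2.1, -1.6, -1.8]
gripper_width: 0.201
gripper_force: 30.0
time_s: 4.58
tcp_pos: [0.581, 0.0427, 0.4494]
ee_rot: [[0.157, -0.988, 0.0], [-0.988, -0.157, 0.0], [-0.0, -0.0, -1.0]]
wrist_force: [0.7, -0.8, -1.7]
gripper_width: 0.2
gripper_force: 30.0
time_s: 5.08
tcp_pos: [0.6079, 0.1323, 0.4487]
ee_rot: [[0.157, -0.988, -0.001], [-0.988, -0.157, -0.0], [0.0, 0.001, -1.0]]
wrist_force: [0.1, 0.4, -1.5]
gripper_width: 0.204
gripper_force: 30.0
```

View pics/w2.png

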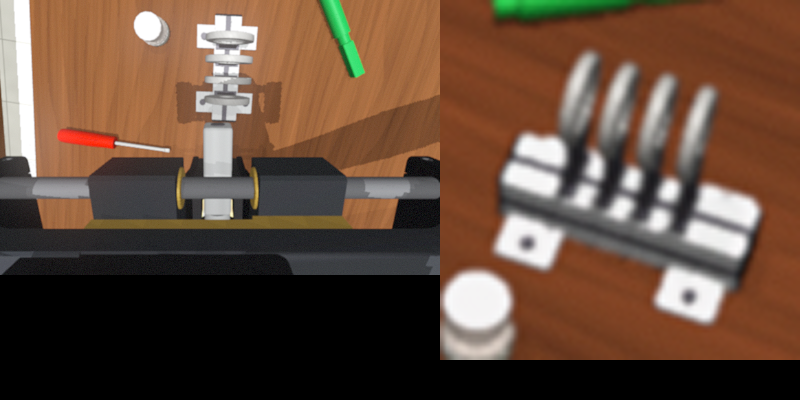

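The wrist view shows the four rings as slim bars near (228, 35–100) in the reduced picture, with the held handle below them at (217,150). I'll fit the rings and enlarge the crop to confirm which end is wide.

Run:
```python
from h import *
P=np.load('w2.npy')
c=cam('wrist');im=c[0][:,:,::-1]
P=cloud(c)
cv2.imwrite('pics/w3.png',cv2.resize(im[10:260,230:430],None,fx=3,fy=2.4,interpolation=cv2.INTER_CUBIC)[:600])
m=(P[...,2]>.1)&(P[...,2]<.16)&(P[...,1]<.13)&(P[...,1]>-.02)&(abs(P[...,0]-.61)<.06)
q=P[m]*1000
# cluster along gauge y
for yaw in [5,5.5,6,6.5,7,7.5,8]:
    h=np.radians(yaw);v=q[:,:2]@[-np.sin(h),np.cos(h)]
    H=np.histogram(v,bins=np.arange(v.min()-1,v.max()+2,1))[0]; print(yaw,(H.astype(float)**2).sum()/1e3)
h=np.radians(6.3);v=q[:,:2]@[-np.sin(h),np.cos(h)];u=q[:,:2]@[np.cos(h),np.sin(h)]
H,e=np.histogram(v,bins=np.arange(v.min(),v.max()+1,1));print(np.round(v.min()),H)
lab=np.digitize(v,[0]) 
import scipy.cluster.vq as k
cc,l=k.kmeans2(v,np.linspace(v.min()+4,v.max()-4,4),minit='matrix')
def tocirc(i):
    w=l==i;uu,zz=u[w],q[w,2]
    from scipy.optimize import least_squares
    s=least_squares(lambda p:np.hypot(uu-p[0],zz-p[1])-30,[uu.mean(),120],loss='soft_l1',bounds=([0,110],[2000,130]))
    print(i,'v',round(np.median(v[w]),1),'umin/max',uu.min().round(1),uu.max().round(1),'ztop',zz.max().round(1),'fit',s.x.round(1),w.sum())
[tocirc(i) for i in range(4)]
print('handle in tool');handle(P,290,345,150,235,.26,.33)
s=r.sense();print(s['tcp_pos'],np.round(s['ee_rot'],3))
```

```text
5 391.25
5.5 412.584
6 420.58
6.5 435.908
7 435.936
7.5 433.074
8 425.208
-51.0 [ 66  97  94 115 143 127 148 227 104   0   0   0   0   0   0   0   0   0
   0   0   0   0   0   0   2  69  98  82  90  99  84 103 180  53   0   0
   0   0   0   0   0   0   0   0   0   0   0   0   0  12 107  83  84  90
  86  84  77  72   7   0   0   0   0   0   0   0   0   0   0   0   0   0
   0   0  83 256 105  77  82  84  83  71  59   1]
0 v -45.9 umin/max 580.6 639.5 ztop 150.9 fit [609.5 119.5] 1121
1 v -21.4 umin/max 580.5 638.7 ztop 151.5 fit [609.2 119.4] 860
2 v 2.4 umin/max 580.6 638.7 ztop 151.0 fit [609.  119.4] 702
3 v 25.7 umin/max 579.3 638.9 ztop 150.8 fit [608.9 119.3] 901
handle in tool
n 2413 c [611.8 108. ] size [27.3 30.2] ang 8.61 z med 0.2922 lo [0.5963 0.0928 0.265 ] hi [0.6231 0.1248 0.2943]
[0.60781453 0.13119055 0.44901986] [[ 0.156 -0.988 -0.   ]
 [-0.988 -0.156 -0.   ]
 [ 0.     0.    -1.   ]]
```

View pics/w3.png

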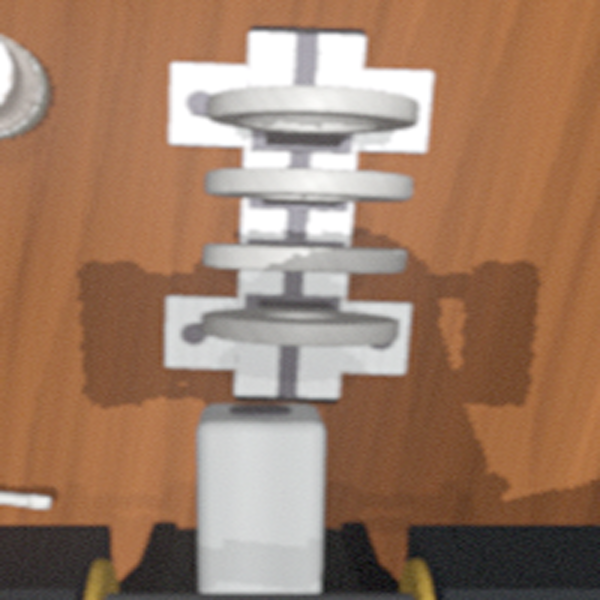

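The top ring (y ≈ 0.02) has the wide bore and the bottom one the narrow bore, so ring1 is on the -y side. Next I'll check the droop and the sideways offset of the held handle.

Run:
```python
from h import *
P=np.load('w2.npy');s=r.sense();R=np.array(s['ee_rot']);t=s['tcp_pos']
Q=(P[150:235,280:350].reshape(-1,3)-t)@R*1000
Q=Q[(Q[:,2]>145)&(Q[:,2]<165)&(abs(Q[:,1])<25)]
top=Q[abs(Q[:,2]-np.median(Q[:,2]))<4]
for a in range(-10,50,5):
    w=top[(top[:,0]>=a)&(top[:,0]<a+5)]
    if len(w)>10:print(a,len(w),'y',w[:,1].min().round(1),w[:,1].max().round(1),'mid',np.round((np.percentile(w[:,1],2)+np.percentile(w[:,1],98))/2,2),'z',np.median(w[:,2]).round(2))
h=np.radians(6.7);ax=np.array([-np.sin(h),np.cos(h)])
r1=np.array([.6109,.0204])
g=r1+ax*(-.166); print('pre',g); rel([g[0],g[1],.2847],186.7)
```

```text
15 383 y -10.2 7.5 mid -1.36 z 156.9
20 474 y -10.1 7.9 mid -1.31 z 156.84
25 497 y -10.1 7.9 mid -0.94 z 156.86
30 495 y -10.0 7.7 mid -1.17 z 156.8
35 287 y -9.9 7.7 mid -1.14 z 157.55
pre [ 0.63026734 -0.14446633]
shift [275.8  20.7 164.4] turn [ 0.02 -0.01  2.27] t 5.1833 F [-0.7  0.3 -0.9]
```

```bash
python3 -m creep '[[-1,20,2,0,0,0,0.3],[-1,55,5,0,0,0,0.7],[-1,92,8,0,0,0,1.1],[-1,130,11,0,0,0,1.5],[-1,168,14,0,0,0,1.9],[-1,206,17,0,0,0,2.1],[-1,240,20,10,0,0,2.3],[-1,268,22,30,0,0,2.3]]'
python3 -m creep '[[-1,6,0,30,0,0,0],[-1,8,0,60,0,0,0],[-1,8,0,90,0,0,0],[-1,8,0,115,0,0,0],[-1,8,0,128,0,0,0],[-1,8,0,134,0,0,0],[-1,8,0,134,0,0,0],[-1,8,0,134,0,0,0]]'
python3 - <<'E'
from h import *
rel([.63027-.00115,-.14447-.0001,.285],186.7)
E
```

```text
time_s: 5.85
tcp_pos: [0.6277, -0.1399, 0.4222]
ee_rot: [[0.114, -0.993, 0.007], [-0.993, -0.114, -0.001], [0.002, -0.007, -1.0]]
wrist_force: [1.5, 0.1, -1.6]
gripper_width: 0.206
gripper_force: 30.0
time_s: 6.52
tcp_pos: [0.6295, -0.1446, 0.2859]
ee_rot: [[0.116, -0.993, 0.002], [-0.993, -0.116, -0.0], [0.001, -0.002, -1.0]]
wrist_force: [-0.8, 0.1, -1.5]
gripper_width: 0.204
gripper_force: 30.0
shift [-0.1  0.4  0.9] turn [-0.09 -0.04 -0.01] t 6.5167 F [-0.8  0.1 -1.5]
```

```bash
python3 -m creep '[[-1,-5,0.4,1,0,0,0],[-1,-12,0.4,1,0,0,0],[-1,-20,0.4,1,0,0,0],[-1,-28,0.4,1,0,0,0],[-1,-34,0.4,1,0,0,0],[-1,-38,0.4,1,0,0,0],[-1,-40,0.4,1,0,0,0],[-1,-40,0.4,1,0,0,0]]'
python3 -m creep '[[-1,-2,0,0,0,0,0],[-1,-4,0,0,0,0,0],[-1,-6,0,0,0,0,0],[-1,-7.5,0,0,0,0,0],[-1,-9,0,0,0,0,0],[-1,-9,0,0,0,0,0]]'
```

```text
time_s: 7.18
tcp_pos: [0.6244, -0.1035, 0.2839]
ee_rot: [[0.118, -0.993, 0.0], [-0.993, -0.118, 0.0], [0.0, -0.0, -1.0]]
wrist_force: [-0.5, -0.5, -0.6]
gripper_width: 0.204
gripper_force: 30.0
time_s: 7.68
tcp_pos: [0.6233, -0.0951, 0.2837]
ee_rot: [[0.117, -0.993, -0.0], [-0.993, -0.117, 0.0], [-0.0, 0.0, -1.0]]
wrist_force: [0.3, -1.1, -1.4]
gripper_width: 0.199
gripper_force: 30.0
```

```bash
python3 -m creep '[[-1,-2,0,-1,0,0,0],[-1,-4,0,-1,0,0,0],[-1,-6,0,-1,0,0,0],[-1,-8,0,-1,0,0,0],[-1,-10,0,-1,0,0,0],[-1,-12,0,-1,0,0,0],[-1,-14,0,-1,0,0,0],[-1,-14,0,-1,0,0,0]]'
python3 -m creep '[[-1,-1.5,0,0,0,0,0],[-1,-3,0,0,0,0,0],[-1,-4.5,0,0,0,0,0],[-1,-6,0,0,0,0,0],[-1,-7.5,0,0,0,0,0],[-1,-9,0,0,0,0,0],[-1,-9,0,0,0,0,0]]'
```

```text
time_s: 8.35
tcp_pos: [0.6216, -0.081, 0.2848]
ee_rot: [[0.117, -0.993, -0.0], [-0.993, -0.117, 0.0], [-0.0, -0.0, -1.0]]
wrist_force: [0.4, -0.0, -0.5]
gripper_width: 0.204
gripper_force: 30.0
time_s: 8.93
tcp_pos: [0.6206, -0.0722, 0.2847]
ee_rot: [[0.117, -0.993, -0.0], [-0.993, -0.117, 0.0], [-0.0, 0.0, -1.0]]
wrist_force: [0.8, -0.7, -1.8]
gripper_width: 0.206
gripper_force: 30.0
```

```bash
python3 -m creep '[[-1,-1.5,0,0,0,0,0],[-1,-3,0,0,0,0,0],[-1,-4.5,0,0,0,0,0],[-1,-6,0,0,0,0,0],[-1,-6,0,0,0,0,0]]'
```

```text
time_s: 9.35
tcp_pos: [0.6199, -0.0662, 0.2847]
ee_rot: [[0.117, -0.993, -0.0], [-0.993, -0.117, 0.0], [-0.0, 0.0, -1.0]]
wrist_force: [-0.2, -0.3, -0.7]
gripper_width: 0.206
gripper_force: 30.0
```

```bash
python3 -m creep '[[-1,-2,0,0,0,0,0],[-1,-4,0,0,0,0,0],[-1,-6,0,0,0,0,0],[-1,-8,0,0,0,0,0],[-1,-10,0,0,0,0,0],[-1,-11.5,0,0,0,0,0],[-1,-13,0,0,0,0,0],[-1,-13,0,0,0,0,0]]'
python3 -m creep '[[-1,-1,0,0,0,0,0],[-1,-2,0,0,0,0,0],[-1,-3,0,0,0,0,0],[-1,-3,0,0,0,0,0]]'
```

```text
time_s: 10.02
tcp_pos: [0.6184, -0.0533, 0.2848]
ee_rot: [[0.117, -0.993, -0.0], [-0.993, -0.117, 0.0], [-0.0, 0.0, -1.0]]
wrist_force: [0.1, 0.3, -1.1]
gripper_width: 0.205
gripper_force: 30.0
time_s: 10.35
tcp_pos: [0.618, -0.0505, 0.2848]
ee_rot: [[0.117, -0.993, 0.0], [-0.993, -0.117, 0.0], [-0.0, -0.0, -1.0]]
wrist_force: [-0.3, 0.5, -0.5]
gripper_width: 0.204
gripper_force: 30.0
```

```bash
python3 -m creep '[[-1,-1,0,0,0,0,0],[-1,-2,0,0,0,0,0],[-1,-3,0,0,0,0,0],[-1,-3,0,0,0,0,0]]'
python3 -m creep '[[-1,-1,0,0,0,0,0],[-1,-2,0,0,0,0,0],[-1,-2,0,0,0,0,0]]'
```

```text
time_s: 10.68
tcp_pos: [0.6179, -0.0493, 0.2851]
ee_rot: [[0.117, -0.993, 0.0], [-0.993, -0.117, -0.003], [0.003, 0.0, -1.0]]
wrist_force: [0.8, -7.6, -1.0]
gripper_width: 0.202
gripper_force: 30.0
time_s: 10.93
tcp_pos: [0.6178, -0.0488, 0.2854]
ee_rot: [[0.117, -0.993, 0.0], [-0.993, -0.117, -0.006], [0.006, 0.0, -1.0]]
wrist_force: [2.7, -13.9, -2.2]
gripper_width: 0.205
gripper_force: 30.0
```

```bash
python3 -m creep '[[-1,3,0,0,0,0,0],[-1,6,0,0,0,0,0],[-1,6,1.5,0,0,0,0],[-1,4,1.5,0,0,0,0],[-1,3,1.5,0,0,0,0],[-1,2,1.5,0,0,0,0],[-1,1,1.5,0,0,0,0],[-1,1,1.5,0,0,0,0]]'
python3 -m creep '[[-1,3,0,0,0,0,0],[-1,5,0,0,0,0,0],[-1,5,-3,0,0,0,0],[-1,3,-3,0,0,0,0],[-1,2,-3,0,0,0,0],[-1,1,-3,0,0,0,0],[-1,0,-3,0,0,0,0],[-1,0,-3,0,0,0,0]]'
```

```text
time_s: 11.6
tcp_pos: [0.6165, -0.0491, 0.2854]
ee_rot: [[0.118, -0.993, 0.0], [-0.993, -0.118, -0.005], [0.005, 0.0, -1.0]]
wrist_force: [3.5, -13.4, -2.3]
gripper_width: 0.203
gripper_force: 30.0
time_s: 12.27
tcp_pos: [0.6192, -0.0487, 0.2853]
ee_rot: [[0.117, -0.993, -0.001], [-0.993, -0.117, -0.005], [0.005, 0.001, -1.0]]
wrist_force: [1.8, -14.1, -2.1]
gripper_width: 0.2
gripper_force: 30.0
```

```bash
python3 -m creep '[[-1,3,0,0,0,0,0],[-1,5,1.5,0,0,0,0],[-1,5,1.5,1.8,0,0,0],[-1,3,1.5,1.8,0,0,0],[-1,2,1.5,1.8,0,0,0],[-1,1,1.5,1.8,0,0,0],[-1,0,1.5,1.8,0,0,0],[-1,0,1.5,1.8,0,0,0]]'
python3 -m creep '[[-1,3,0,0,0,0,0],[-1,5,0,0,0,0,0],[-1,5,0,-3.6,0,0,0],[-1,3,0,-3.6,0,0,0],[-1,2,0,-3.6,0,0,0],[-1,1,0,-3.6,0,0,0],[-1,0,0,-3.6,0,0,0],[-1,0,0,-3.6,0,0,0]]'
```

```text
time_s: 12.93
tcp_pos: [0.618, -0.0488, 0.284]
ee_rot: [[0.118, -0.993, 0.001], [-0.993, -0.118, -0.005], [0.005, 0.0, -1.0]]
wrist_force: [1.5, -14.1, 0.5]
gripper_width: 0.204
gripper_force: 30.0
time_s: 13.6
tcp_pos: [0.618, -0.0489, 0.2871]
ee_rot: [[0.118, -0.993, 0.0], [-0.993, -0.118, -0.005], [0.005, 0.0, -1.0]]
wrist_force: [2.7, -14.3, -2.5]
gripper_width: 0.203
gripper_force: 30.0
```

```bash
python3 -m creep '[[-1,3,0,0,0,0,0],[-1,7,0,1,0,0,0],[-1,7,0,1.8,0,0,0],[-1,7,1.5,1.8,0,0,0],[-1,7,3,1.8,0,0,0],[-1,7,3.5,1.8,0,0,0],[-1,7,3.5,1.8,0,0,0]]'
python3 -m creep '[[-1,0,-2,0,0,0,0],[-1,0,-4,0,0,0,0],[-1,0,-6,0,0,0,0],[-1,0,-7,0,0,0,0],[-1,0,-7,0,0,0,0]]'
```

```text
time_s: 14.18
tcp_pos: [0.6154, -0.0534, 0.2852]
ee_rot: [[0.117, -0.993, 0.003], [-0.993, -0.117, 0.001], [-0.0, -0.003, -1.0]]
wrist_force: [2.7, 1.3, -1.0]
gripper_width: 0.206
gripper_force: 30.0
time_s: 14.6
tcp_pos: [0.6212, -0.0533, 0.2842]
ee_rot: [[0.118, -0.993, -0.004], [-0.993, -0.118, -0.0], [0.0, 0.004, -1.0]]
wrist_force: [-2.9, -1.4, -0.4]
gripper_width: 0.201
gripper_force: 30.0
```

```bash
python3 -m creep '[[-1,2,3.5,-0.5,0,0,0],[-1,8,3.5,-0.5,0,0,0],[-1,18,3.5,-0.5,0,0,0],[-1,30,3.5,-0.5,0,0,0],[-1,45,3.5,-0.5,0,0,0],[-1,60,3.5,-0.5,0,0,0],[-1,75,3.5,-0.5,0,0,0],[-1,88,3.5,-0.5,0,0,0]]'
python3 -m creep '[[-1,5,0,-2,0,0,0],[-1,8,0,-15,0,0,0],[-1,8,0,-45,0,0,0],[-1,8,0,-80,0,0,0],[-1,8,0,-115,0,0,0],[-1,8,0,-145,0,0,0],[-1,8,0,-160,0,0,0],[-1,8,0,-165,0,0,0]]'
python3 - <<'E'
from h import *
rel([.525,.375,.45],182.3)
E
```

```text
time_s: 15.27
tcp_pos: [0.6288, -0.1433, 0.2852]
ee_rot: [[0.116, -0.993, 0.0], [-0.993, -0.116, -0.0], [0.0, -0.0, -1.0]]
wrist_force: [0.6, 0.3, -1.5]
gripper_width: 0.205
gripper_force: 30.0
time_s: 15.93
tcp_pos: [0.6296, -0.1493, 0.4548]
ee_rot: [[0.117, -0.993, 0.008], [-0.993, -0.117, -0.001], [0.002, -0.008, -1.0]]
wrist_force: [0.3, 0.2, -1.3]
gripper_width: 0.203
gripper_force: 30.0
shift [-533.    42.5    3.6] turn [-0.43 -0.08  4.43] t 15.9333 F [ 0.3  0.2 -1.3]
```

```bash
python3 -m creep '[[-1,-20,2,0,0,0,0],[-1,-55,4,0,0,0,0.5],[-1,-92,7,0,0,0,1],[-1,-130,10,0,0,0,1.5],[-1,-168,13,0,0,0,2],[-1,-206,16,0,0,0,2.5],[-1,-244,19,0,0,0,3],[-1,-282,22,0,0,0,3.5]]'
python3 -m creep '[[-1,-38,3,0,0,0,0.5],[-1,-76,6,0,0,0,0.9],[-1,-114,9,0,0,0,0.9],[-1,-152,12,0,0,0,0.9],[-1,-190,15,0,0,0,0.9],[-1,-220,18,0,0,0,0.9],[-1,-240,20,0,0,0,0.9],[-1,-250,21,0,0,0,0.9]]'
python3 -m creep '[[-1,0,0,0,0,0,0],[-1,0,0,0,0,0,0],[-1,0,0,0,0,0,0]]'
python3 - <<'E'
from h import *
c=cam('wrist');P=cloud(c);np.save('w4.npy',P)
cv2.imwrite('pics/w4.png',c[0][:,:,::-1])
E
```

```text
time_s: 16.6
tcp_pos: [0.5739, 0.1301, 0.4489]
ee_rot: [[0.056, -0.998, -0.003], [-0.998, -0.056, -0.001], [0.001, 0.003, -1.0]]
wrist_force: [1.1, 0.7, -0.7]
gripper_width: 0.201
gripper_force: 30.0
time_s: 17.27
tcp_pos: [0.5391, 0.3794, 0.4483]
ee_rot: [[0.043, -0.999, -0.002], [-0.999, -0.043, -0.002], [0.002, 0.002, -1.0]]
wrist_force: [0.2, 0.0, -1.2]
gripper_width: 0.202
gripper_force: 30.0
time_s: 17.52
tcp_pos: [0.5402, 0.3755, 0.4503]
ee_rot: [[0.039, -0.999, -0.0], [-0.999, -0.039, -0.001], [0.001, 0.0, -1.0]]
wrist_force: [-0.0, -0.7, -0.5]
gripper_width: 0.203
gripper_force: 30.0
```

View pics/w4.png

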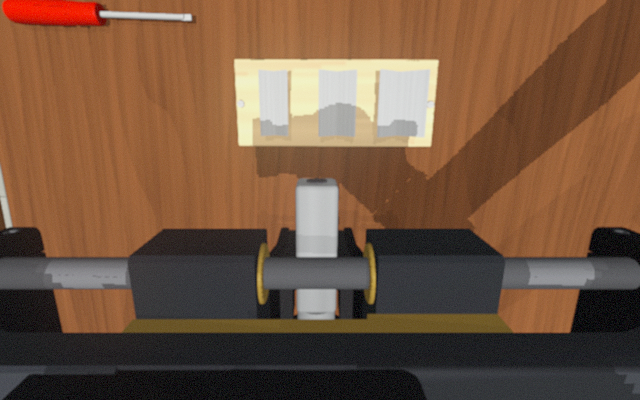

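The view shows the rack at columns 235–438, rows 58–148. The middle trough sits near (337,103), with the small one to its left and the large one to its right. The held handle is at (317,230).

Run:
```python
from h import *
P=np.load('w4.npy')
im=cv2.imread('pics/w4.png');hsv=cv2.cvtColor(im,cv2.COLOR_BGR2HSV)
reg=np.zeros((400,640),bool);reg[50:160,225:450]=1
z=P[...,2]
wood=reg&(abs(z-.012)<.007)
c,s,a=cv2.minAreaRect((P[wood][:,:2]*1000).astype(np.float32));print('board',np.round(c,1),np.round(s,1),round(a,2),np.median(z[wood]))
for n,u0,u1 in [('small',250,300),('mid',308,365),('large',368,436)]:
    m=reg&(z>.027)&(z<.07);m[:,:u0]=0;m[:,u1:]=0
    q=P[m]*1000;c,s,a=cv2.minAreaRect(q[:,:2].astype(np.float32));print(n,np.round(c,1),np.round(s,1),round(a,2),'zmin',np.percentile(q[:,2],2).round(1),'zmax',q[:,2].max().round(1))
    if n=='mid':
        h=np.radians(2.2);u=q[:,:2]@[np.cos(h),np.sin(h)];v=q[:,:2]@[-np.sin(h),np.cos(h)]
        print('v range',v.min(),v.max())
        for lo in np.arange(np.floor(u.min()),u.max(),2):
            w=(u>=lo)&(u<lo+2);print(lo+1,np.median(q[w,2]).round(1),end='; ')
        L=(u<np.median(u)-3);R=(u>np.median(u)+3)
        a=np.polyfit(u[L],q[L,2],1);b=np.polyfit(u[R],q[R,2],1);uc=(b[1]-a[1])/(a[0]-b[0]);print('\nV',a,b,'u*',uc,'z*',a[0]*uc+a[1])
```

```text
board [521.  301.3] [236.4 100.1] 2.18 0.011784818076913617
small [591. 304.] [31.1 70. ] 1.99 zmin 29.8 zmax 44.6
mid [520.8 301.6] [40.9 70. ] 2.33 zmin 30.0 zmax 49.9
v range 246.36167652558566 316.38804516319107
512.0 46.5; 514.0 47.6; 516.0 46.1; 518.0 44.1; 520.0 42.1; 522.0 40.3; 524.0 38.2; 526.0 36.1; 528.0 34.0; 530.0 32.1; 532.0 30.3; 534.0 31.5; 536.0 33.6; 538.0 35.6; 540.0 37.5; 542.0 39.6; 544.0 41.6; 546.0 43.8; 548.0 45.7; 550.0 47.2; 552.0 47.0; 
V [ -0.91805362 519.25040819] [   0.91809072 -458.16943186] u* 532.3218988128875 z* 30.550364113515286
large [451.1 299.1] [52.7 70.2] 1.99 zmin 30.5 zmax 55.9
```

Run:
```python
from h import *
rel([.5227,.2257,.219],182.15)
```

```text
shift [148.7  23.3 231.5] turn [ 0.01 -0.02  0.06] t 17.5667 F [ 0.6 -0.9 -1.9]
```

```bash
python3 -m creep '[[-1,20,3,0,0,0,0],[-1,50,8,0,0,0,0],[-1,85,13,10,0,0,0],[-1,115,18,35,0,0,0],[-1,138,22,65,0,0,0],[-1,148.7,23.3,100,0,0,0],[-1,148.7,23.3,135,0,0,0],[-1,148.7,23.3,160,0,0,0]]'
python3 -m creep '[[-1,0,0,20,0,0,0],[-1,0,0,40,0,0,0],[-1,0,0,53,0,0,0],[-1,0,0,60,0,0,0],[-1,0,0,62,0,0,0],[-1,0,0,62,0,0,0],[-1,0,0,62,0,0,0]]'
python3 - <<'E'
from h import *
rel([.5227,.2257,.2178],182.15)
E
```

```text
time_s: 18.23
tcp_pos: [0.5218, 0.2243, 0.2885]
ee_rot: [[0.037, -0.999, -0.002], [-0.999, -0.037, -0.001], [0.001, 0.002, -1.0]]
wrist_force: [0.1, 0.4, -1.9]
gripper_width: 0.204
gripper_force: 30.0
time_s: 18.82
tcp_pos: [0.523, 0.2274, 0.2294]
ee_rot: [[0.04, -0.999, 0.002], [-0.999, -0.04, 0.001], [-0.001, -0.002, -1.0]]
wrist_force: [0.4, -0.2, -1.0]
gripper_width: 0.199
gripper_force: 30.0
shift [ 1.7  0.4 11.6] turn [-0.11  0.06  0.15] t 18.8167 F [ 0.4 -0.2 -1. ]
```

```bash
python3 -m creep '[[-1,1,0.3,3,0,0,0],[-1,1,0.3,6,0,0,0],[-1,1,0.3,8,0,0,0],[-1,1,0.3,9.5,0,0,0],[-1,1,0.3,10.5,0,0,0],[-1,1,0.3,10.5,0,0,0]]'
python3 -m creep '[[-1,0,0,0.5,0,0,0],[-1,0,0,1,0,0,0],[-1,0,0,1.5,0,0,0],[-1,0,0,1.5,0,0,0]]'
```

```text
time_s: 19.32
tcp_pos: [0.5225, 0.2267, 0.2179]
ee_rot: [[0.041, -0.999, 0.001], [-0.999, -0.041, 0.0], [-0.0, -0.001, -1.0]]
wrist_force: [0.8, -0.3, -0.9]
gripper_width: 0.203
gripper_force: 30.0
time_s: 19.65
tcp_pos: [0.5226, 0.2266, 0.2171]
ee_rot: [[0.041, -0.999, 0.001], [-0.999, -0.041, 0.001], [-0.001, -0.001, -1.0]]
wrist_force: [0.1, -0.6, 3.9]
gripper_width: 0.202
gripper_force: 30.0
```

```bash
python3 -m creep '[[-0.4,0,0,0,0,0,0],[-0.2,0,0,0,0,0,0],[0,0,0,0,0,0,0],[0,0,0,0,0,0,0],[0,0,0,0,0,0,0],[0,0,0,0,0,0,0]]'
python3 -m creep '[[0,0,0,-10,0,0,0],[0,0,0,-35,0,0,0],[0,0,0,-70,0,0,0],[0,0,0,-105,0,0,0],[0,-40,0,-140,0,0,0],[0,-78,0,-170,0,0,0],[0,-115,0,-200,0,0,0],[0,-145,0,-225,0,0,0]]'
python3 -m creep '[[0,-5,0,0,0,0,0],[0,-5,0,0,0,0,0],[0,-5,0,0,0,0,0]]'
python3 - <<'E'
from h import *
c=cam('wrist');P=cloud(c);a=c[0][:,:,::-1].copy();cv2.imwrite('pics/w5.png',a)
m=np.zeros((400,640),bool);m[0:225,250:400]=1
m&=(P[...,2]>.057)&(P[...,2]<.075)&(P[...,1]<.36)
q=P[m]*1000;cc,s,an=cv2.minAreaRect(q[:,:2].astype(np.float32));print(np.round(cc,1),np.round(s,1),an,q.min(0).round(1),q.max(0).round(1))
h=np.radians(2.15);v=(q[:,:2]-[521,301.6])@[-np.sin(h),np.cos(h)];u=(q[:,:2]-[521,301.6])@[np.cos(h),np.sin(h)]
for lo in range(-125,70,15):
    w=(v>=lo)&(v<lo+15)
    if w.sum()>5:print(lo,w.sum(),'u',u[w].min().round(1),u[w].max().round(1),'z',np.percentile(q[w,2],95).round(1))
print('v',v.min(),v.max())
E
```

```text
time_s: 20.15
tcp_pos: [0.5222, 0.2265, 0.216]
ee_rot: [[0.041, -0.999, -0.0], [-0.999, -0.041, -0.0], [0.0, 0.0, -1.0]]
wrist_force: [0.3, 0.5, -1.0]
gripper_width: 0.486
gripper_force: 0.0
time_s: 20.82
tcp_pos: [0.5164, 0.3554, 0.4303]
ee_rot: [[0.04, -0.999, 0.001], [-0.999, -0.04, 0.001], [-0.001, -0.001, -1.0]]
wrist_force: [0.6, 1.1, -0.0]
gripper_width: 0.502
gripper_force: 0.0
time_s: 21.07
tcp_pos: [0.5163, 0.3594, 0.427]
ee_rot: [[0.041, -0.999, -0.002], [-0.999, -0.041, -0.001], [0.001, 0.002, -1.0]]
wrist_force: [-0.4, -0.6, 0.4]
gripper_width: 0.498
gripper_force: 0.0
[522.1 277.3] [ 30.7 164. ] 2.665917158126831 [504.8 195.1  57. ] [537.7 359.5  70.4]
-110 265 u -8.4 8.2 z 62.8
-95 333 u -8.6 8.2 z 62.4
-80 327 u -8.7 8.3 z 62.7
-65 314 u -8.8 8.4 z 62.5
-50 310 u -14.9 15.3 z 68.3
-35 521 u -15.1 15.4 z 68.9
-20 485 u -15.3 15.5 z 68.8
-5 460 u -15.4 14.7 z 68.8
10 457 u -14.7 14.8 z 68.9
25 436 u -14.8 15.0 z 68.9
40 215 u -12.8 14.0 z 66.1
55 36 u -6.7 7.9 z 61.5
v -106.36694494822822 57.74044871424261
```

View pics/w5.png

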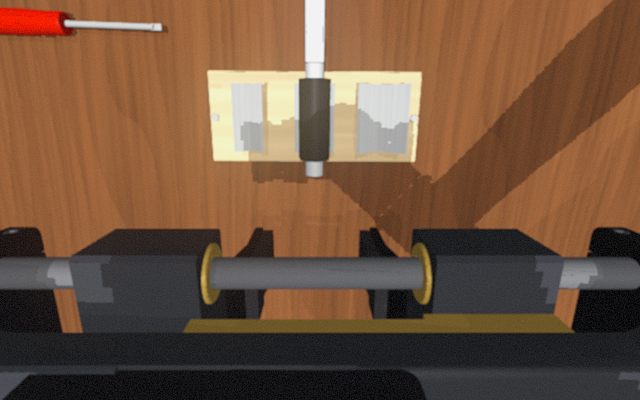

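The mandrel lies level by its nose in the middle trough, with the nose at (314,120) in the picture. Nose width is about 31 mm, top height 68.9 mm (68.6 expected), and it is centred to about 2 mm. The gripper is clear, so I'm handing in.

```bash
python3 -c "
from station import r
print(r.finish_job())"
```

```text
the job is handed in; nothing more can be done
None
```

The third ring stopped the mandrel from the nearest trough, so it is the 32 mm one; it now lies seated by its nose in the rack's middle trough, and the job is handed in, with no verdict returned.

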